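Index a weld coupon carriage onto its sprung stop pin

TASK

Index the blue coupon carriage to its weld position: with closed fingers push its yellow end face, the one towards the robot, along the rails until the carriage's brass tooth has passed the first stop pin (red knob) but not the second (black knob), then let go so that the carriage springs back and stays caught on the red-knob pin, that pin fully in behind the tooth. Grasp and lift nothing; do not touch the steel coupon riding on the carriage or the two stop pins, and leave the hammer, brush and tin where they are.

Things in the scene. Friction and masses are not known exactly. Their poses are not given: they have to be found in the camera images.
- rig: Fixed grey base with two rails. Origin on the table, on the middle line, below the push face at home; x = push direction, y = towards the stop pins, z up. Plate x 15 to 260 mm, y -60 to 60 mm (114 under the pins), 8 mm thick; rails at y = +-35 mm up to z 18 mm; end block x 244 to 258, z 34 mm. Nothing stands before the push face (x below 0). Place and yaw vary.
- carriage (a joint): Carriage travel along rig x, m: 0 = home (nearest the robot, where it starts), 0.14 = end. A spring pulls it back with 3 N at home, 6.5 N at the end; damping 30 N s/m, so let go it runs back at 0.1 to 0.2 m/s. Passing a pin adds about 2 N. Caught on the red-knob pin it reads 0.045 to 0.075 (as that pin is set), on the black-knob pin 0.089 to 0.125.
- push_face (a point): Middle of the carriage's flat upright yellow push face, 100 mm wide (y), from z 18 to 64 mm, this point at z 45 mm; moves with the carriage. The carriage is a blue block 100 x 100 mm, top at z 64 mm with 5 mm high lips around the coupon (dark, yellow at the push end); too big to grip.
- tooth_heel (a point): Point on the square back end (heel) of the brass tooth on the carriage's +y side, 30 mm ahead (rig x) of the push face, z 45 mm. The tooth stands 14 mm out and ramps down over 30 mm ahead of the heel. The ramp presses each pin outward in passing; the pin then springs in behind the heel and keeps the carriage from coming back. Axes as the rig.
- red_catch (a point): Far (+x) side of the first stop pin, the one with the red knob, axes as the rig: the heel rests against it here when caught. The steel pin is 12 mm thick, along y, at z 45 mm. Once the heel is 2 mm or more past this point in rig x the pin is in behind it. Its place along the rails differs from start to start by 30 mm.
- black_catch (a point): The same point of the second stop pin, with the black knob, 44 to 50 mm farther along. If the heel passes this, the carriage is caught there and cannot come back to the first pin.
- red_pin (a joint): How far the red-knob pin is pressed outward, m: 0 = in (resting or caught), about 0.012 = riding on top of the tooth.
- red_stop: Aluminium bracket 24 x 28 mm, 60 mm high, with the red-knob pin (knob 20 mm across, its outer end 140 mm from the rig's middle line). Origin on the table at the rig's middle line, 6 mm in -x from red_catch. Not to be touched.
- black_stop: The same bracket with the black-knob pin. Not to be touched.
- coupon: Loose steel plate 78 x 60 x 8 mm, lying in the carriage's shallow nest with some mm of play, its top at z 72 mm. Origin at the centre of its underside. Not to be touched; it rides along.
- nest (a point): Middle of the carriage's nest floor, 52 mm ahead of the push face, z 64 mm. Axes as the rig.
- hammer: Hammer 240 mm long lying on the table beside the rig, origin under its middle, x along the handle. Bystander.
- brush: Brush 200 mm long lying on the table on the other side of the rig, origin under its middle, x along the handle. Bystander; hammer and brush may change sides.
- tin: Tin can, 60 mm across, 90 mm high, standing on the table near the far end of the rig, beyond the black-knob bracket. Origin at the centre of its underside. Bystander.

How it is judged (in metres and radians):
At the end, for the whole second after the job is handed in: The tooth's heel rests against the red-knob pin (within about 2 mm along the rails), that pin fully in (within 5 mm), the carriage still (below 5 mm/s), the coupon flat in its nest (x of tooth_heel in the frame of red_catch between -0.0025 and 0.002 m and value of joint red_pin below 0.005 m and velocity of joint carriage between -0.005 and 0.005 m/s and x of coupon in the frame of nest between -0.008 and 0.008 m and y of coupon in the frame of nest between -0.015 and 0.015 m and z of coupon in the frame of nest between -0.002 and 0.003 m); the robot touches nothing.
It fails at once if the coupon is touched, or lifted out of its nest (contact force between any of the arm, the fingers and coupon above 1 N or z of coupon in the frame of nest above 0.006 m).
It fails at once if a stop pin or its bracket is touched (contact force between any of the arm, the fingers and red_stop above 1 N or contact force between any of the arm, the fingers and black_stop above 1 N).
It fails at once if the hammer, brush or tin is moved (more than 15 mm) (distance of any of hammer, brush, tin from where it was at the start of the episode above 0.015 m).
It also fails if it takes over 32 s, if anything falls off the work surface, if the arm or the gripper's body presses on something with over 40 N, if the wrist force passes 120 N, or if a joint passes its speed limit or range.

ROBOT

A 6-joint arm with a two-finger parallel gripper is mounted at the origin on the work surface. World frame = base frame: x ahead of the robot, y to its left, z up, the work surface at z = 0. Lengths are in m, angles in degrees, forces in N, time in s.
With the tool pointing down it reaches from about 0.25 to 0.725 m from the base axis. Payload 9.7 kg.
Tool frame: the origin (TCP) lies at the very end of the fingers, on their centre line; the grasp point (between the pads) lies 19 mm behind it; z points along the fingers, y is the line along which they close (so a half turn about z gives the same grasp; the last joint's range is limited). The gripper opens to 85 mm and grips with 20 to 120 N. Pads are 22 mm wide; open, the fingers measure 114 mm over their backs; the gripper's body (76 mm by 85 mm) begins 54 mm behind the grasp point. The pads swing forward as they close: fully open they stand 13 mm farther back than shut.
Start: joints at [74.714, 4.979, 10.078, 95.1, 0, 90], TCP at [0.145, 0.531, 0.231] pointing down, gripper open.
Joint ranges: [-179.16, 179.16], [-48.56, 103.87], [-65.8, 70.77], [-126.05, 130.52], [-82.76, 87.17], [-180, 180]. Speed limits (degrees/s): [127.2, 127.2, 147.25, 180, 180, 180].

INTERFACE

Orientations are given as [roll, pitch, yaw] about the fixed x, y, z axes, in that order (R = Rz(yaw) Ry(pitch) Rx(roll)).
In Python, from workcell import bot, viewer, finder gives the robot as it stands. The module is installed in compiled form; this text tells all that it offers.
- The arm moves only by the shell command python3 -m inch 'ROWS' [FORCE]. ROWS is JSON, a list that holds one entry, the list of rows, each a list of 7 numbers: the opening in per cent of the stroke, from 0 (shut) to 100 (fully open), then the shift along the tool's x, y, z in mm, then the turn, a rotation vector about the tool's x, y, z in degrees. In form: [[[grip, tx, ty, tz, ax, ay, az], ...]]. A call has 1 to 8 rows; each row shifts and turns the commanded pose from where the row before left it, along the tool's axes as they then stand; what a row does not reach is not made up. A row lasts 1/8 s, in which the tool goes at most 62.5 mm and 10.7 degrees, less where a joint would pass 70% of its speed; a pose out of reach is approached as far as the arm can. A call with a gripper value outside its range is refused whole. The fingers move at their own pace and stop on an object; FORCE is the grip in N (left out, the last holds). Time passes only in rows, so rows that do not move let the fingers close. It gives the time, the measured TCP pose, the force, the opening and the grip force at its end, in the units of the state.
- bot.get_obs(): the state, without advancing time (a new reading comes with each control period).
- viewer.camera(name): name is "scene" or "side" or "wrist"; returns a dict with "pixels" (384x512x3 uint8, red, green, blue), "vfov" (degrees; the focal length in pixels is half the picture's height over the tangent of half this angle, whatever the lens; pixels are square), "cx", "cy" (the principal point, pixels), "R" (3x3) and "t" (3): a world point X has camera coordinates R X + t. Camera axes: x right, y down, z forward; pixel columns grow to the right and rows downward; lengths in m; the calibration is good to about 2 mm. A picture is of the moment at which its call begins. There is no depth.
- bot.job_done(): hands the job in; it is judged then, once.
Trained networks look in the newest picture that a camera, given by its name, has taken for a name from the list of things; names that differ only in an ending like _2 or _b are one class to them, and where a whole thing is asked for, a point or a joint stands for the part that bears it (a point fixed in the world has none). Each returns a list of dicts, best first, with "conf" (0 to 1); they miss things now and then, are a little off and sometimes report something else, mostly with a low value. They report only what shows in the picture. A call takes as long as a camera call.
- finder.outline_of(camera, thing): "pixels" (384x512 bool, what is visible of it) and "extent" ([centre column, centre row, width, height] in pixels, round what is visible of it).
- finder.mark_of(camera, thing): "position" ([column, row] in pixels: a listed point, or the origin of a listed thing).
The state is a dict: "time": time; "q": joint angles; "qd": joint speeds; "joint_efforts": joint torques, N m; "ee_pos": TCP position; "tcp_rot": TCP orientation; "wrist_force": force on the tool from outside, world axes, zero at the start; "torque": the same for the moment, N m; "opening": finger opening in m; "grasp_force": force on a finger pad.
Only numpy, scipy, OpenCV 4.12 (cv2) and the standard library are available. Lean on these libraries where they do the work, as an engineer would, in place of code of your own. Each camera call takes 0.05 s, during which the arm holds its last target. There are 200 camera calls.

## Working session

There is one attempt and no reset: what is moved stays moved. The work goes in short steps, Python scripts to look and compute and a shell command to move; the robot and the scene stay as the last step left them, time stands still between calls to the robot, and variables do not carry over. Pictures are saved under pics/ and viewed, at most 10 in all, crops included, and the job is handed in when it is done.

```bash
mkdir -p pics; cat > h.py <<'E'
import numpy as np, cv2
from workcell import bot, viewer, finder
def K(c):
    f=c["pixels"].shape[0]/2/np.tan(np.radians(c["vfov"])/2); return f
def ray(c,p):
    R=np.array(c["R"]);t=np.array(c["t"]);f=K(c)
    d=R.T@np.array([(p[0]-c["cx"])/f,(p[1]-c["cy"])/f,1]); return -R.T@t,d
def atz(c,p,z):
    o,d=ray(c,p); return o+d*(z-o[2])/d[2]
def proj(c,X):
    x=np.array(c["R"])@X+np.array(c["t"]); f=K(c); return [f*x[0]/x[2]+c["cx"],f*x[1]/x[2]+c["cy"]]
def tri(l):
    A=0;b=0
    for c,p in l:
        o,d=ray(c,p);d=d/np.linalg.norm(d);P=np.eye(3)-np.outer(d,d);A=A+P;b=b+P@o
    return np.linalg.solve(A,b)
E
python3 - <<'E'
from h import *
np.set_printoptions(precision=4,suppress=True)
ims=[];C={}
Z=dict(rig=0,push_face=.045,tooth_heel=.045,red_catch=.045,black_catch=.045,nest=.064,red_stop=0,black_stop=0,hammer=0,brush=0,tin=0)
for n in("scene","side","wrist"):
    c=viewer.camera(n);C[n]=c;cv2.imwrite(f"pics/{n}0.png",c["pixels"][:,:,::-1])
    for k,z in Z.items():
        m=finder.mark_of(n,k)
        if m: print(n,k,np.round(m[0]["position"],1),round(m[0]["conf"],2),atz(c,m[0]["position"],z))
s=np.hstack([C["scene"]["pixels"],C["side"]["pixels"]])[:,:,::-1]
cv2.imwrite("pics/a.png",np.vstack([cv2.resize(s,(800,300)),cv2.resize(cv2.copyMakeBorder(C["wrist"]["pixels"][:,:,::-1],0,0,256,256,0),(800,300))]))
o=bot.get_obs();print(o["ee_pos"],o["tcp_rot"],o["opening"],o["time"])
E
```

```text
scene rig [128.9 266. ] 0.85 [ 0.5039 -0.2176  0.    ]
scene push_face [127.6 251.1] 0.82 [ 0.5037 -0.2084  0.045 ]
scene tooth_heel [149.9 231.8] 0.72 [ 0.5013 -0.146   0.045 ]
scene red_catch [146.  249.9] 0.72 [ 0.5308 -0.1824  0.045 ]
scene black_catch [193.9 235.6] 0.72 [ 0.5817 -0.0934  0.045 ]
scene nest [149.8 251. ] 0.92 [ 0.5517 -0.1858  0.064 ]
scene black_stop [135.9 366.9] 0.41 [ 0.6793 -0.3446  0.    ]
scene hammer [199.3 185.9] 0.95 [0.4547 0.0478 0.    ]
scene brush [137.5 367. ] 0.64 [ 0.6817 -0.343   0.    ]
scene tin [253.  238.9] 0.58 [0.6643 0.0054 0.    ]
side rig [239.6 331.4] 0.88 [ 0.4974 -0.213   0.    ]
side push_face [239.  314.5] 0.68 [ 0.4992 -0.2113  0.045 ]
side tooth_heel [229.6 286.1] 0.76 [ 0.4986 -0.1446  0.045 ]
side red_catch [248.3 270.8] 0.79 [ 0.5419 -0.1186  0.045 ]
side black_catch [264.6 259. ] 0.96 [ 0.5813 -0.0983  0.045 ]
side nest [261.3 288.3] 0.86 [ 0.5484 -0.1835  0.064 ]
side hammer [229.8 285.3] 0.64 [ 0.5059 -0.1037  0.    ]
side brush [368.4 364.4] 0.56 [ 0.6834 -0.3384  0.    ]
side tin [282.  233.9] 0.69 [0.6568 0.0086 0.    ]
[0.145  0.5305 0.2313] [179.9997  -0.0032 164.7138] 0.08516125552572207 1.8
```

View pics/a.png

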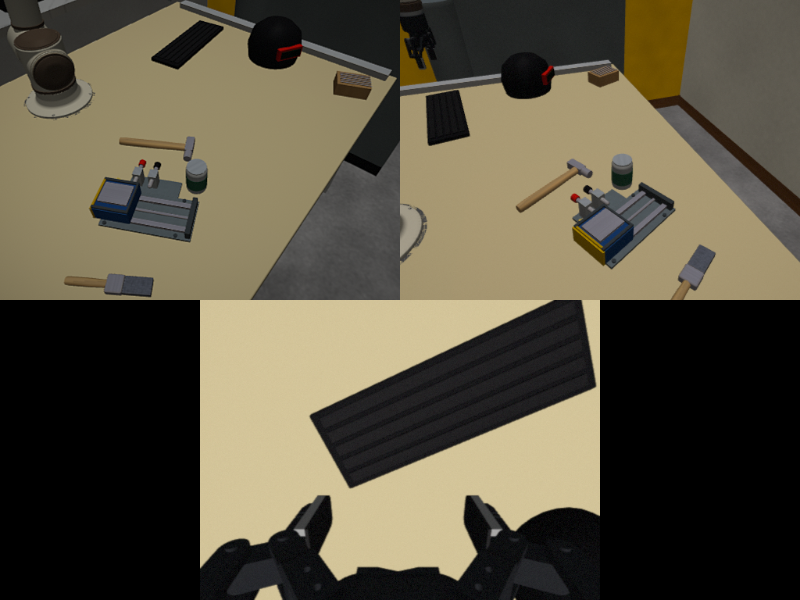

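The pictures show the rig left of centre, with its blue carriage and yellow face near (128,251) in scene and (239,314) in side. The hammer lies on the pin side, the brush on the other side, and the tin beyond the black knob. Both views agree on the face at about (0.50,-0.21) and a yaw of about 29°.

```bash
cat > plan.py <<'E'
import numpy as np,sys
from scipy.spatial.transform import Rotation as Ro
def rows(p0,yaw0,p1,yaw1,n):
    d=(np.array(p1)-p0)/n*1000; dy=(yaw1-yaw0)/n
    for i in range(n):
        R=Ro.from_euler('xyz',[180,0,yaw0+dy*i],degrees=True)
        print(np.round(R.inv().apply(d)).astype(int).tolist(),round(-dy,2))
E
python3 - <<'E'
from h import *; from plan import *
c=viewer.camera("wrist");R=np.array(c["R"]);o=bot.get_obs()
print("cam pos",-R.T@c["t"],"fwd",R[2],"imgup",-R[1],c["vfov"])
rows(o["ee_pos"],o["tcp_rot"][2],[.43,-.25,.18],29,16)
E
```

```text
cam pos [0.06950648 0.55071478 0.37403091] fwd [ 0.29174227 -0.07945827 -0.95319087] imgup [-0.91943441  0.25142253 -0.30236911] 66.64225437818304
[-30, -42, 3] 8.48
[-36, -37, 3] 8.48
[-41, -32, 3] 8.48
[-45, -25, 3] 8.48
[-49, -18, 3] 8.48
[-51, -11, 3] 8.48
[-52, -3, 3] 8.48
[-52, 4, 3] 8.48
[-51, 12, 3] 8.48
[-48, 19, 3] 8.48
[-45, 26, 3] 8.48
[-41, 32, 3] 8.48
[-35, 38, 3] 8.48
[-29, 43, 3] 8.48
[-23, 47, 3] 8.48
[-16, 50, 3] 8.48
```

```bash
python3 -m inch '[[[0,-30,-42,3,0,0,8.48],[0,-36,-37,3,0,0,8.48],[0,-41,-32,3,0,0,8.48],[0,-45,-25,3,0,0,8.48],[0,-49,-18,3,0,0,8.48],[0,-51,-11,3,0,0,8.48],[0,-52,-3,3,0,0,8.48],[0,-52,4,3,0,0,8.48]]]' && python3 -m inch '[[[0,-51,12,3,0,0,8.48],[0,-48,19,3,0,0,8.48],[0,-45,26,3,0,0,8.48],[0,-41,32,3,0,0,8.48],[0,-35,38,3,0,0,8.48],[0,-29,43,3,0,0,8.48],[0,-23,47,3,0,0,8.48],[0,-16,50,3,0,0,8.48]]]'
python3 - <<'E'
from h import *
np.set_printoptions(precision=4,suppress=True)
o=bot.get_obs();print(o["time"],o["ee_pos"],o["tcp_rot"],o["opening"])
c=viewer.camera("wrist");cv2.imwrite("pics/w1.png",c["pixels"][:,:,::-1])
for k,z in dict(push_face=.045,tooth_heel=.045,red_catch=.045,black_catch=.045,nest=.064).items():
    m=finder.mark_of("wrist",k)
    if m: print(k,np.round(m[0]["position"],1),round(m[0]["conf"],2),atz(c,m[0]["position"],z))
E
```

```text
time: 2.85
ee_pos: [0.2888, 0.1393, 0.2074]
tcp_rot: [179.9, -0.0, 96.6]
wrist_force: [0.8, 0.8, -0.2]
opening: -0.0
grasp_force: 0.0
time: 3.85
ee_pos: [0.4312, -0.2524, 0.1833]
tcp_rot: [180.0, -0.0, 28.7]
wrist_force: [0.3, 0.8, 0.4]
opening: 0.0003
grasp_force: 0.0
3.85 [ 0.4312 -0.2524  0.1833] [179.9754  -0.0227  28.7292] 0.0003340101436559144
push_face [246.8  98.3] 0.67 [ 0.4997 -0.2081  0.045 ]
tooth_heel [178.7  60.9] 0.69 [ 0.4983 -0.1407  0.045 ]
```

View pics/w1.png

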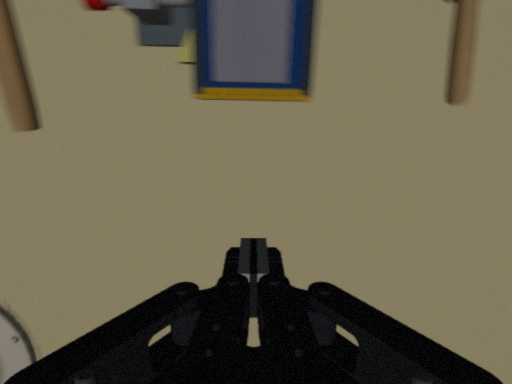

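The wrist view shows the yellow edge at row ~97 (columns 195–310), nearly square to the tool. The fingers are in line with it about 80 mm behind, and the path is clear. I'll go down and come in close.

```bash
python3 -m inch '[[[0,5,-2,48,0,0,0],[0,5,-2,48,0,0,0],[0,10,-1,50,0,0,0],[0,20,0,0,0,0,0],[0,0,0,0,0,0,0]]]'
python3 - <<'E'
from h import *
np.set_printoptions(precision=4,suppress=True)
C={n:viewer.camera(n) for n in("scene","side","wrist")}
for k in("push_face","tooth_heel","red_catch","black_catch"):
  for n in C:
    m=finder.mark_of(n,k)
    if m: print(k,n,np.round(m[0]["position"],1),round(m[0]["conf"],2),atz(C[n],m[0]["position"],.045))
a=C["side"]["pixels"][200:350,180:380,::-1];b=C["wrist"]["pixels"][:,:,::-1]
cv2.imwrite("pics/b.png",np.vstack([cv2.resize(a,(512,300)),cv2.resize(b,(400,300))[:, :] if 0 else cv2.resize(b,(512,300))]))
o=bot.get_obs();print(o["time"],o["ee_pos"],o["wrist_force"])
E
```

```text
time: 4.78
ee_pos: [0.4655, -0.2258, 0.0397]
tcp_rot: [179.9, -0.1, 29.2]
wrist_force: [-0.5, 0.0, 0.5]
opening: 0.0002
grasp_force: 0.0
push_face scene [124.5 252.6] 0.88 [ 0.5017 -0.2148  0.045 ]
push_face side [240.8 314.7] 0.72 [ 0.502  -0.2126  0.045 ]
push_face wrist [257.3 185.1] 0.59 [ 0.4998 -0.2095  0.045 ]
tooth_heel scene [150.5 229.3] 0.55 [ 0.4971 -0.1407  0.045 ]
tooth_heel side [227.6 284.8] 0.77 [ 0.4958 -0.1404  0.045 ]
tooth_heel wrist [124.5 122.6] 0.64 [ 0.4961 -0.1418  0.045 ]
red_catch scene [175.5 234.9] 0.65 [ 0.55  -0.117  0.045]
red_catch side [249.6 271.8] 0.43 [ 0.5436 -0.1219  0.045 ]
black_catch side [265.  256.3] 0.7 [ 0.5844 -0.0914  0.045 ]
5.525 [ 0.4633 -0.2267  0.0372] [-0.0821 -0.105   0.239 ]
```

View pics/b.png

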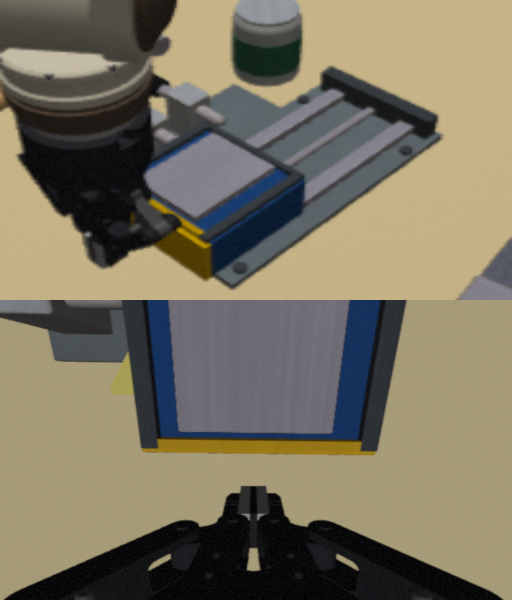

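The fingers are centred about 30 mm before the face. The red catch is at about 51 mm of travel and the black at about 97 mm, so I aim for about 72 mm. First comes a partial push.

```bash
python3 -m inch '[[[0,20,0,0,0,0,0],[0,4,0,0,0,0,0],[0,4,0,0,0,0,0],[0,4,0,0,0,0,0]]]';python3 -m inch '[[[0,10,0,0,0,0,0],[0,10,0,0,0,0,0],[0,10,0,0,0,0,0],[0,10,0,0,0,0,0],[0,0,0,0,0,0,0]]]'
python3 - <<'E'
from h import *
np.set_printoptions(precision=4,suppress=True)
C={n:viewer.camera(n) for n in("scene","side","wrist")}
for k in("push_face","tooth_heel","red_catch","black_catch"):
  for n in C:
    m=finder.mark_of(n,k)
    if m: print(k,n,np.round(m[0]["position"],1),round(m[0]["conf"],2),atz(C[n],m[0]["position"],.045))
a=C["side"]["pixels"][200:350,180:380,::-1];b=C["wrist"]["pixels"][:,:,::-1]
cv2.imwrite("pics/c.png",np.vstack([cv2.resize(a,(512,300)),cv2.resize(b,(512,300))]))
o=bot.get_obs();print(o["time"],o["ee_pos"],o["wrist_force"])
E
```

```text
time: 6.02
ee_pos: [0.4911, -0.2112, 0.0371]
tcp_rot: [-180.0, 0.1, 29.0]
wrist_force: [-3.0, -2.6, 1.0]
opening: 0.0002
grasp_force: 2.1
time: 6.65
ee_pos: [0.5264, -0.1921, 0.0372]
tcp_rot: [180.0, 0.1, 29.0]
wrist_force: [-2.4, -4.1, 0.5]
opening: 0.0
grasp_force: 2.0
push_face scene [145.6 255.1] 0.69 [ 0.5401 -0.1914  0.045 ]
push_face side [258.3 300.2] 0.86 [ 0.5397 -0.1921  0.045 ]
push_face wrist [259.  240.9] 0.83 [ 0.5363 -0.1898  0.045 ]
tooth_heel scene [168.8 234.3] 0.94 [ 0.5377 -0.1249  0.045 ]
tooth_heel wrist [131.5 183.1] 0.86 [ 0.5333 -0.1216  0.045 ]
red_catch scene [174.7 235.1] 0.93 [ 0.549  -0.1184  0.045 ]
red_catch wrist [128.  155.5] 0.79 [ 0.5449 -0.1153  0.045 ]
black_catch scene [195.4 235.5] 0.65 [ 0.584  -0.0912  0.045 ]
black_catch wrist [119.6  46. ] 0.92 [ 0.5861 -0.0952  0.045 ]
7.4 [ 0.5259 -0.1923  0.0372] [-1.3663 -4.7839 -0.1878]
```

View pics/c.png

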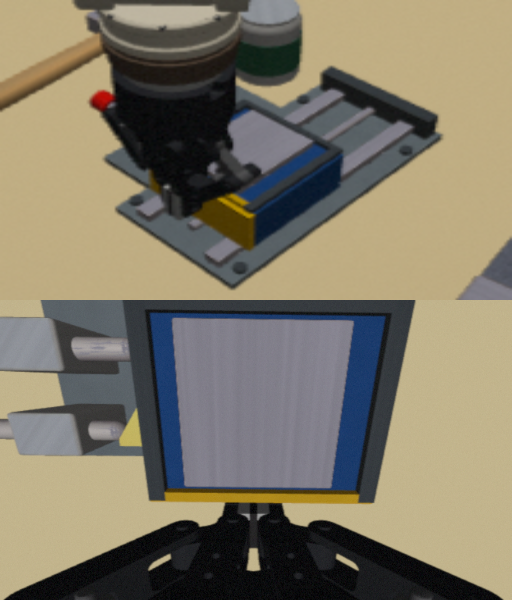

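The pushed carriage shows the tooth heel about 13 mm short of the red catch and 58 mm short of the black one. I'll advance 33 mm more.

```bash
python3 -m inch '[[[0,8,0,0,0,0,0],[0,8,0,0,0,0,0],[0,8,0,0,0,0,0],[0,6,0,0,0,0,0],[0,3,0,0,0,0,0],[0,0,0,0,0,0,0]]]'
python3 - <<'E'
from h import *
np.set_printoptions(precision=4,suppress=True)
c=viewer.camera("wrist")
for k in("push_face","tooth_heel","red_catch","black_catch"):
    m=finder.mark_of("wrist",k)
    if m: print(k,np.round(m[0]["position"],1),round(m[0]["conf"],2),atz(c,m[0]["position"],.045))
cv2.imwrite("pics/d.png",c["pixels"][:,:,::-1])
o=bot.get_obs();print(o["time"],o["ee_pos"],o["wrist_force"])
E
```

```text
time: 8.15
ee_pos: [0.5547, -0.1765, 0.0372]
tcp_rot: [180.0, 0.1, 29.0]
wrist_force: [-4.2, -4.4, 0.4]
opening: 0.0001
grasp_force: 2.3
push_face [258.5 242.1] 0.68 [ 0.5643 -0.1742  0.045 ]
tooth_heel [133. 181.] 0.64 [ 0.5634 -0.1061  0.045 ]
red_catch [136.2 219.9] 0.73 [ 0.5454 -0.115   0.045 ]
black_catch [129.5 129.3] 0.96 [ 0.5851 -0.0957  0.045 ]
8.4 [ 0.5547 -0.1765  0.0372] [-2.6113 -5.5256 -0.6993]
```

View pics/d.png

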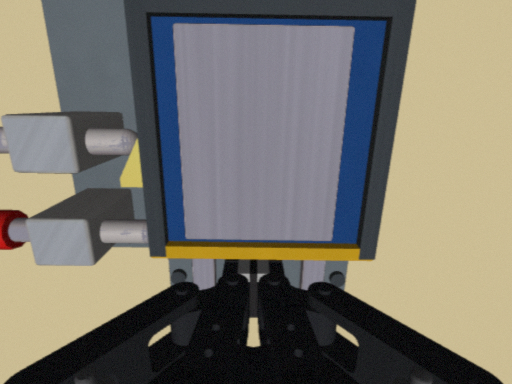

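The heel at row 181 is about 20 mm past the red pin, whose tip has sprung in at (148,232), and about 24 mm short of the black one. I'll let go.

```bash
python3 -m inch '[[[0,-8,0,0,0,0,0],[0,-12,0,0,0,0,0],[0,-15,0,0,0,0,0],[0,-20,0,0,0,0,0],[0,-20,0,0,0,0,0],[0,-15,0,0,0,0,0],[0,0,0,0,0,0,0]]]'
python3 - <<'E'
from h import *
np.set_printoptions(precision=4,suppress=True)
c=viewer.camera("wrist")
for k in("push_face","tooth_heel","red_catch","black_catch"):
    m=finder.mark_of("wrist",k)
    if m: print(k,np.round(m[0]["position"],1),round(m[0]["conf"],2),atz(c,m[0]["position"],.045))
cv2.imwrite("pics/e.png",c["pixels"][:,:,::-1])
o=bot.get_obs();print(o["time"],o["ee_pos"],o["wrist_force"])
E
```

```text
time: 9.28
ee_pos: [0.4757, -0.2201, 0.0375]
tcp_rot: [180.0, -0.0, 28.9]
wrist_force: [0.4, 0.0, 0.2]
opening: -0.0001
grasp_force: 0.0
push_face [261.8  95.6] 0.61 [ 0.5476 -0.1845  0.045 ]
tooth_heel [110.8  15.6] 0.55 [ 0.5446 -0.1157  0.045 ]
red_catch [112.8  15.9] 0.56 [ 0.5449 -0.1165  0.045 ]
9.525 [ 0.477  -0.2192  0.0373] [-1.1139  0.236   0.1323]
```

View pics/e.png

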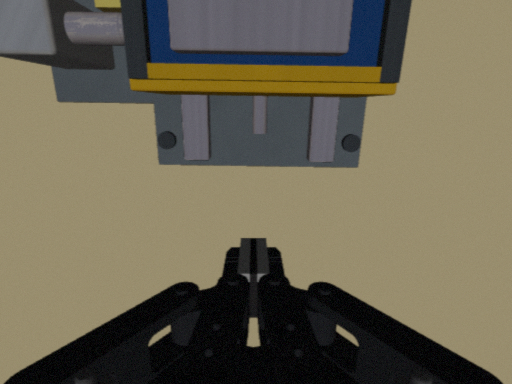

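The heel and the red catch coincide within 1 mm at about (111,16). The pin is in behind the tooth, the coupon is in its nest, and the fingers are clear, so I hand in.

```bash
python3 -c "
from workcell import bot
print(bot.job_done())"
```

```text
the job is handed in; nothing more can be done
None
```

I pushed the carriage past the red-knob pin and let it go; the last picture shows the tooth's heel resting on that pin within about 1 mm, pin in behind the tooth, coupon in its nest and robot clear; handed in at about 9.5 s, no verdict returned.

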